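Fit the keyed wheel head on the pottery wheel

ROBOT

A 6-joint arm with a two-finger parallel gripper is mounted at the origin on the work surface. World frame = base frame: x ahead of the robot, y to its left, z up, the work surface at z = 0. Lengths are in m, angles in rad, forces in N, time in s.
With the tool pointing down it reaches from about 0.375 to 0.75 m from the base axis. Payload 9 kg.
Tool frame: the origin (TCP) lies midway between the tips of the shut fingers; the grasp point (between the pads) lies 19 mm behind it; z points along the fingers, y is the line along which they close (so a half turn about z gives the same grasp; the last joint's range is limited). The gripper opens to 85 mm and grips with 20 to 120 N. Pads are 22 mm wide; open, the fingers measure 114 mm over their backs; the gripper's body (76 mm by 85 mm) begins 54 mm behind the grasp point. The pads swing forward as they close: fully open they stand 13 mm farther back than shut.
Start: joints at [0.951, 0.104, 0.097, 1.564, 0, 1.353], TCP at [0.235, 0.552, 0.231] pointing down, gripper open.
Joint ranges: [-2.99, 2.99], [-0.84, 1.86], [-1.1, 1.16], [-1.84, 2.11], [-1.51, 1.56], [-3.14, 3.14]. Speed limits (rad/s): [2.22, 2.22, 2.57, 3.14, 3.14, 3.14].

INTERFACE

Orientations are given as a rotation vector (axis times angle).
In Python, from rig import env gives the robot as it stands. The module is installed in compiled form; this text tells all that it offers.
- The arm moves only by the tool move_arm, never from a script. Its argument "series" is a list of rows, each an object of numbers: "claw": the finger opening in mm, from 0 to 85.4; "x", "y", "z": the shift along the tool's x, y, z in mm; "spin": the turn about the tool's z in degrees. A call has exactly 5 rows; each row shifts and turns the commanded pose from where the row before left it, along the tool's axes as they then stand; what a row does not reach is not made up. A row lasts 1/8 s, in which the tool goes at most 62.5 mm and 10.7 degrees, less where a joint would pass 70% of its speed; a pose out of reach is approached as far as the arm can. A call with a gripper value outside its range is refused whole. The fingers move at their own pace and stop on an object; "grip_force" is the grip in N (left out, the last holds). Time passes only in rows, so rows that do not move let the fingers close, or fill a call up. It gives the time, the measured TCP pose, the force, the opening and the grip force at its end, in the units of the state.
- env.observe(): the state, without advancing time (a new reading comes with each control period).
- env.get_image(name): name is "side" or "top"; returns a dict with "color" (400x640x3 uint8, blue, green, red), "fovy" (degrees; the focal length in pixels is half the picture's height over the tangent of half this angle, whatever the lens; pixels are square), "cx", "cy" (the principal point, pixels), "cam_to_world" (4x4, takes a point from camera to world coordinates). Camera axes: x right, y down, z forward; pixel columns grow to the right and rows downward; lengths in m; the calibration is good to about 2 mm. A picture is of the moment at which its call begins. There is no depth.
- env.hand_in(): hands the job in; it is judged then, once.
The state is a dict: "time_s": time; "joint_positions": joint angles; "qvel": joint speeds; "tau": joint torques, N m; "tool_pos": TCP position; "ee_rot": TCP orientation; "contact_force": force on the tool from outside, world axes, zero at the start; "ft_torque": the same for the moment, N m; "grip_width": finger opening in m; "finger_force": force on a finger pad.
Only numpy, scipy, OpenCV 4.12 (cv2) and the standard library are available. Lean on these libraries where they do the work, as an engineer would, in place of code of your own. Each camera call takes 0.05 s, during which the arm holds its last target. There are 200 camera calls.

TASK

Fit the loose aluminium wheel head onto the blue tabletop pottery wheel: pick it up by its square boss, set its hub over the upright spindle and, pressing only lightly, turn it until its keyway slips over the spindle's key and it can be eased down fully home on the shoulder. Never force it or let it fall down the spindle; leave it seated level and let go, with the pot, mug, jar and brush left where they are.

Things in the scene. Friction and masses are not known exactly. Their poses are not given: they have to be found in the camera images.
- wheel_head: Loose wheel head, about 0.55 kg, standing on its hub. Origin: centre of the hub's underside; z up the bore; x to the keyway's side (red line on the disc). Hub 52 mm across, 46 mm tall; blind bore 24 mm across, 46 mm deep, open below; keyway 7.6 mm wide along the whole bore at +x, reaching 17.5 mm from the axis. On the hub a disc 140 mm across, z 46 to 56 mm.
- boss (a point): Centre of the wheel head's dark steel square boss, the place to grip it, 76 mm above the hub's underside; 40 x 40 mm, 40 mm tall, standing on the disc, faces square to the wheel head's x and y.
- wheel: Fixed blue pottery wheel: housing 220 (x) by 200 (y) mm, 90 mm high, switch panel at -x. Origin: centre of its underside. The spindle is at its middle. Seen from above, its brass key points somewhere from 0.2 to 1.7 rad anticlockwise of the housing's +x (towards +y); no sensor reads it. The spindle is stiff: 2.5 N m to turn. Over 45 N between wheel head and wheel damages the bearings.
- seat (a point): On the spindle's axis at the shoulder (60 mm wide), 105 mm above the table, where the hub's underside comes to rest; axes as wheel. Key: from here up to 22 mm, 6 mm wide, out to 16 mm from the axis. A hub whose keyway is off the key stops with its underside 22 mm above here; with the keyway on the key (within about 0.05 rad) it goes down to 0.
- nose (a point): Tip of the spindle, 43 mm above the shoulder: a cone from 12 mm across at the tip to 22 mm across 7 mm lower; below that the spindle is 22 mm across.
- bisque_pot: White open bisque pot, 84 mm wide, 80 mm high, origin at the centre of its underside. Leave alone.
- mug: Blue mug, 80 mm wide, 95 mm high, handle at its +y; origin at the centre of its underside. Leave alone.
- slip_jar: Closed orange jar, 66 mm wide, 90 mm high, origin at the centre of its underside. Leave alone.
- brush: Yellow brush lying flat, 170 mm long along its x. Leave alone.

How it is judged:
By the outcome, as a careful person would: the job done as asked, in the order asked, and still so for the second after the job is handed in, with the robot touching nothing.
It also fails if it takes over 61 s, if anything falls off the work surface, if the arm or the gripper's body presses on something with over 40 N, if the wrist force passes 120 N, or if a joint passes its speed limit or range.

## Working session

There is one attempt and no reset: what is moved stays moved. The work goes in short steps, Python scripts to look and compute and a tool call to move; the robot and the scene stay as the last step left them, time stands still between calls to the robot, and variables do not carry over. Pictures are saved under pics/ and viewed, at most 10 in all, crops included, and the job is handed in when it is done.

Besides the shell and the picture viewer there is one more tool, called after "Call:" by a JSON object that holds its "op" and its "data", one argument or row to a line. move_arm: Moves the arm, as the interface text tells. Its arguments: {"type":"object","properties":{"series":{"type":"array"},"grip_force":{"type":"number"}},"required":["series"]}

```bash
mkdir -p pics; python3 - <<'E'
from rig import env
import cv2,numpy as np
np.set_printoptions(precision=4,suppress=True)
s=env.observe()
for k,v in s.items(): print(k,v)
for n in("side","top"):
    d=env.get_image(n); cv2.imwrite(f"pics/{n}0.png",d["color"]); print(n,d["fovy"],d["cx"],d["cy"]);print(d["cam_to_world"])
E
```

```text
time_s 0.0
joint_positions [ 0.9513  0.1047  0.0965  1.5639 -0.      1.3531]
qvel [-0.0006  0.0011  0.0006 -0.001   0.0011 -0.0007]
tau [  0.0007 -55.6935  50.3644   0.0173  -0.0002  -0.    ]
tool_pos [0.2344 0.5519 0.2305]
ee_rot [-0.6268 -3.0779  0.0019]
contact_force [-1.3522  0.0461  0.2921]
ft_torque [ 0.0671 -0.0063  0.0084]
finger_force 0.0
grip_width 0.08561493398708948
side 54.439874709254575 317.2171784786933 202.25886151092044
[[ 0.9697 -0.1239  0.2105  0.3451]
 [-0.244  -0.528   0.8135 -1.0907]
 [ 0.0104 -0.8402 -0.5422  0.8421]
 [ 0.      0.      0.      1.    ]]
top 49.678656300376346 318.8937746540596 196.07355669321024
[[ 0.005  -0.9968  0.0792  0.5094]
 [-0.9998 -0.0065 -0.0184  0.0077]
 [ 0.0188 -0.0791 -0.9967  1.4542]
 [ 0.      0.      0.      1.    ]]
```

View pics/side0.png

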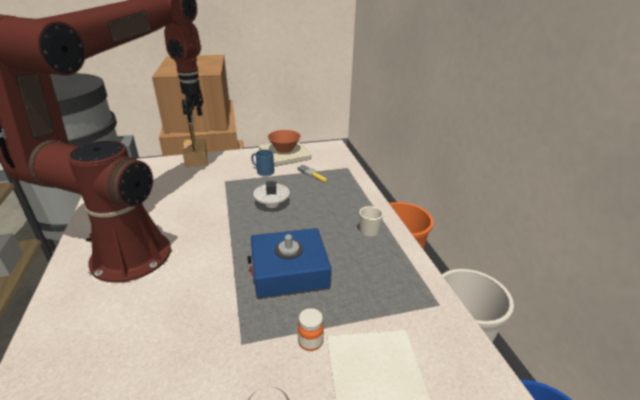

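View pics/top0.png

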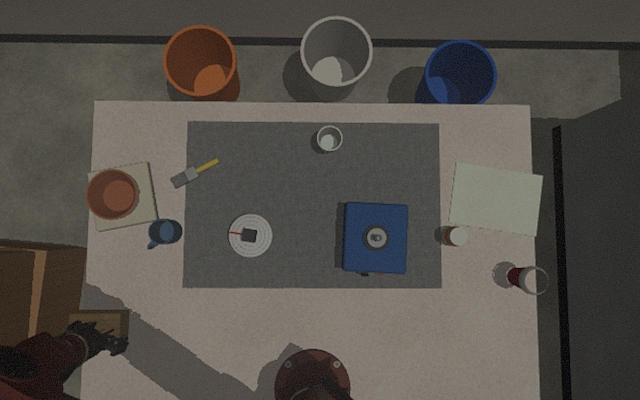

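The top view shows the wheel head at about (250,235) with its red line pointing left, and the spindle at about (376,238) on the blue housing. In the side view they are at (271,195) and (289,242). I'll enlarge both areas.

```bash
cat > h.py <<'E'
from rig import env
import cv2,numpy as np
np.set_printoptions(precision=4,suppress=True)
def ray(d,u,v):
    f=200/np.tan(np.radians(d["fovy"]/2)); M=d["cam_to_world"]
    return M[:3,3],M[:3,:3]@np.array([(u-d["cx"])/f,(v-d["cy"])/f,1])
def onz(d,u,v,z):
    o,r=ray(d,u,v); return o+r*(z-o[2])/r[2]
def proj(d,p):
    f=200/np.tan(np.radians(d["fovy"]/2)); M=d["cam_to_world"]
    c=M[:3,:3].T@(np.array(p)-M[:3,3]); return np.array([d["cx"]+f*c[0]/c[2],d["cy"]+f*c[1]/c[2]])
def big(mask):
    cs,_=cv2.findContours(mask.astype(np.uint8),cv2.RETR_EXTERNAL,cv2.CHAIN_APPROX_NONE)
    return max(cs,key=cv2.contourArea)
E
python3 - <<'E'
from h import *
t=env.get_image("top"); s=env.get_image("side")
z=lambda im,x,y,w,h,k:cv2.resize(im[y:y+h,x:x+w],None,fx=k,fy=k,interpolation=cv2.INTER_CUBIC)
a=z(t["color"],220,205,60,60,6.5);b=z(t["color"],340,200,70,70,390/70)
c=z(s["color"],245,175,54,30,390/54)[:200];e=z(s["color"],245,225,90,46,390/90)[:199]
b=cv2.resize(b,(390,390));
im=np.zeros((600,790,3),np.uint8)
im[:390,:390]=a;im[:390,400:790]=b;im[395:395+200,:390]=c[:200,:390];im[395:395+e.shape[0],400:790]=e
im=np.clip(im*1.5,0,255).astype(np.uint8)
cv2.imwrite("pics/crop1.png",im)
d=t; C=t["color"].astype(int); hsv=cv2.cvtColor(t["color"],cv2.COLOR_BGR2HSV)
# disc
sub=np.zeros(C.shape[:2],bool); sub[205:265,220:280]=1
c=big(sub&(C.min(2)>105)); e=cv2.fitEllipse(c); print("disc",e,onz(d,*e[0],.056), "diam",np.linalg.norm(onz(d,e[0][0]-e[1][0]/2,e[0][1],.056)-onz(d,e[0][0]+e[1][0]/2,e[0][1],.056)))
inn=np.zeros(C.shape[:2],np.uint8); cv2.ellipse(inn,(e[0],(e[1][0]-6,e[1][1]-6),e[2]),1,-1)
c=big((inn>0)&(C.max(2)<80)); r=cv2.minAreaRect(c); print("boss",r,onz(d,*r[0],.096))
red=(inn>0)&(C[...,2]>C[...,0]+35); ys,xs=np.nonzero(red); print("red n",len(xs),np.c_[xs,ys][:40].tolist())
bl=(C[...,0]>C[...,2]+40); sb=np.zeros_like(bl); sb[190:290,325:425]=1
c=big(bl&sb); r=cv2.minAreaRect(c); P=cv2.boxPoints(r); W=np.array([onz(d,*p,.09) for p in P]); print("housing",r,W, W.mean(0), np.linalg.norm(W-np.roll(W,1,0),axis=1))
E
```

```text
disc ((250.48268127441406, 235.35227966308594), (39.304466247558594, 41.350486755371094), 21.458513259887695) [0.4924 0.2012 0.056 ] diam 0.1259770959722123
boss ((248.37600708007812, 234.9320068359375), (14.847493171691895, 12.432538986206055), 10.304845809936523) [0.4941 0.2023 0.096 ]
red n 12 [[234, 232], [235, 232], [234, 233], [235, 233], [236, 233], [237, 233], [238, 233], [239, 233], [240, 233], [241, 233], [240, 234], [241, 234]]
housing ((375.763916015625, 237.19383239746094), (60.75545120239258, 67.88446044921875), 2.602562189102173) [[ 0.3871 -0.0968  0.09  ]
 [ 0.5998 -0.1065  0.09  ]
 [ 0.5922 -0.2994  0.09  ]
 [ 0.3792 -0.2873  0.09  ]] [ 0.4896 -0.1975  0.09  ] [0.1907 0.2129 0.1931 0.2134]
```

View pics/crop1.png

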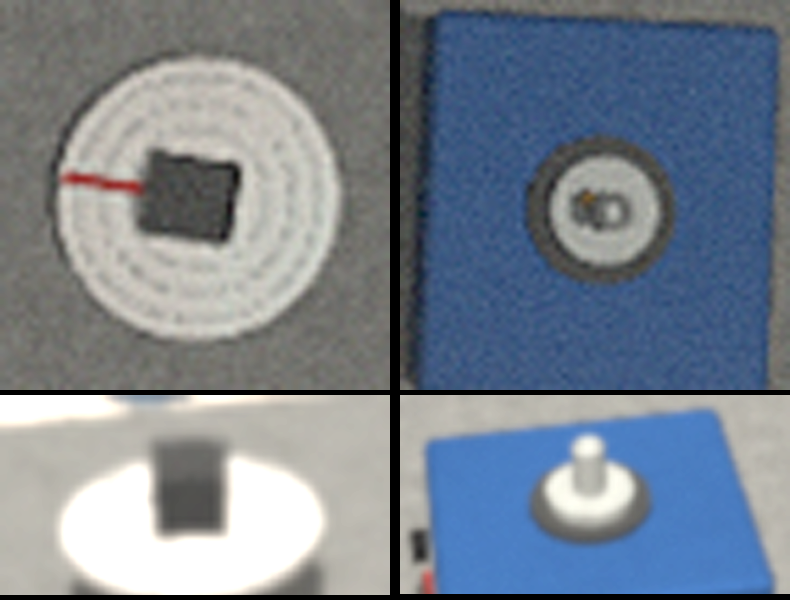

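The crops show the red line running left from the boss at crop (60–140,185). A brass spot at crop (585,197), about pixel (373.2,235.4), is the key, lying up-left of the shoulder centre at crop (607,210). Next I'll measure the boss, spindle and key.

```bash
python3 - <<'E'
from h import *
from scipy.spatial.transform import Rotation as Ro
T=env.get_image("top"); S=env.get_image("side")
st=env.observe(); R=Ro.from_rotvec(st["ee_rot"]).as_matrix(); print("R\n",R)
C=T["color"].astype(int)
# housing disc/shoulder
def ell(im,x0,x1,y0,y1,cond,z,d,nm):
    m=np.zeros(im.shape[:2],bool); m[y0:y1,x0:x1]=1
    c=big(m&cond); e=cv2.fitEllipse(cv2.convexHull(c)); print(nm,e,onz(d,*e[0],z)); return e
ell(C,362,392,222,253,C.min(2)>75,.105,T,"shoulder")
ell(C,220,280,205,265,C.min(2)>80,.056,T,"disc")
D=S["color"].astype(int)
ell(D,245,299,175,205,D.min(2)>150,.056,S,"disc side")
m=np.zeros(C.shape[:2],bool); m[222:254,362:392]=1
sat=C[...,2]-C[...,0]
ys,xs=np.nonzero(m&(sat>12)); print("brass",[(x,y,sat[y,x]) for x,y in zip(xs,ys)])
w=sat[ys,xs]; u,v=(xs*w).sum()/w.sum(),(ys*w).sum()/w.sum(); print(u,v,onz(T,u,v,.127))
# side boss and spindle
m=np.zeros(D.shape[:2],bool); m[175:200,258:286]=1
c=big(m&(D.max(2)<90)); print("side boss bbox",cv2.boundingRect(c),cv2.minAreaRect(c))
for row in range(234,250,2): print(row,D[row,278:302].min(1).tolist() )
red=(C[...,2]>C[...,0]+25); m[:]=0; m[220:245,222:246]=1
ys,xs=np.nonzero(red&m); p=[onz(T,x,y,.056)[:2] for x,y in zip(xs,ys)]; print("red",len(p),np.mean(p,0),cv2.fitLine(np.float32(p),2,0,.01,.01).ravel())
E
```

```text
R
 [[-0.9204  0.3911 -0.0002]
 [ 0.3911  0.9204 -0.0003]
 [ 0.0001 -0.0004 -1.    ]]
shoulder ((376.3788757324219, 237.41358947753906), (18.969030380249023, 19.50572395324707), 150.3469696044922) [ 0.4885 -0.197   0.105 ]
disc ((250.19749450683594, 235.1343994140625), (43.433773040771484, 44.27555465698242), 42.74775695800781) [0.4931 0.2021 0.056 ]
disc side ((271.0170593261719, 192.76979064941406), (19.106670379638672, 36.075748443603516), 87.12032318115234) [0.4928 0.1952 0.056 ]
brass [(np.int64(373), np.int64(234), np.int64(16)), (np.int64(374), np.int64(234), np.int64(14)), (np.int64(373), np.int64(235), np.int64(47)), (np.int64(374), np.int64(235), np.int64(37)), (np.int64(372), np.int64(236), np.int64(13)), (np.int64(373), np.int64(236), np.int64(27)), (np.int64(374), np.int64(236), np.int64(14))]
373.3095238095238 235.14285714285714 [ 0.4957 -0.1843  0.127 ]
side boss bbox (267, 181, 9, 13) ((271.0, 187.0), (12.0, 8.0), 90.0)
234 [51, 51, 50, 51, 51, 53, 55, 71, 93, 111, 117, 112, 96, 72, 56, 51, 50, 50, 50, 52, 51, 50, 51, 51]
236 [51, 51, 51, 52, 51, 59, 87, 124, 148, 157, 161, 158, 146, 121, 82, 56, 50, 51, 50, 50, 51, 51, 50, 50]
238 [52, 52, 51, 51, 51, 59, 89, 127, 143, 152, 153, 147, 135, 114, 78, 58, 53, 52, 50, 51, 51, 51, 51, 51]
240 [52, 52, 55, 60, 74, 89, 99, 109, 116, 120, 122, 118, 112, 107, 105, 106, 95, 78, 65, 56, 53, 51, 50, 51]
242 [61, 77, 105, 131, 144, 150, 138, 118, 113, 119, 119, 117, 112, 110, 126, 149, 153, 147, 135, 112, 78, 61, 54, 51]
244 [96, 127, 152, 160, 159, 155, 142, 117, 114, 118, 120, 116, 112, 108, 124, 152, 161, 160, 158, 145, 116, 86, 69, 62]
246 [113, 150, 160, 159, 158, 158, 147, 127, 118, 118, 119, 118, 115, 116, 134, 155, 161, 160, 158, 154, 135, 95, 73, 68]
248 [97, 131, 152, 158, 160, 161, 159, 155, 146, 139, 136, 137, 140, 147, 156, 161, 160, 159, 157, 145, 118, 83, 69, 71]
red 23 [0.5006 0.2508] [0.1402 0.9901 0.5006 0.2508]
```

```bash
python3 - <<'E'
from h import *
S=env.get_image("side");T=env.get_image("top")
for y in(.199,.202): print(proj(S,(.4931,y,.076)),"vs 271,187.  boss top",proj(S,(.4931,y,.096)))
print("tip",proj(S,(.4885,-.197,.148)),"shoulder c",proj(S,(.4885,-.197,.105)),"tip top",proj(T,(.4885,-.197,.148)))
print("tcp",proj(S,env.observe()["tool_pos"]),proj(T,env.observe()["tool_pos"]))
g=np.deg2rad(0);R=np.array([[-.9204,.3911],[.3911,.9204]])
print("shift tool xy mm",1000*R.T@(np.array([.4931,.2015])-env.observe()["tool_pos"][:2]))
E
```

```text
[270.66   187.8248] vs 271,187.  boss top [270.3743 183.319 ]
[270.5458 187.4373] vs 271,187.  boss top [270.2598 182.936 ]
tip [287.6555 234.374 ] shoulder c [288.1013 245.8699] tip top [378.5239 237.6301]
tcp [195.6082 121.7722] [111.888  329.6502]
shift tool xy mm [-375.0618 -221.6928]
```

Call:
{"op": "move_arm", "data": {
  "series": [
    {"claw": 85,"x": -37.5,"y": -22,"z": 0,"spin": 0},
    {"claw": 85,"x": -37.5,"y": -22,"z": 0,"spin": 0},
    {"claw": 85,"x": -37.5,"y": -22,"z": 0,"spin": 0},
    {"claw": 85,"x": -37.5,"y": -22,"z": 0,"spin": 0},
    {"claw": 85,"x": -37.5,"y": -22,"z": 0,"spin": 0}
  ],
  "grip_force": 60
}}

```text
time_s: 1.02
tool_pos: [0.3649, 0.3765, 0.2314]
ee_rot: [0.627, 3.078, 0.001]
contact_force: [0.5, 1.1, -0.4]
grip_width: 0.0851
finger_force: 0.0
```

Call:
{"op": "move_arm", "data": {
  "series": [
    {"claw": 85,"x": -37.5,"y": -22,"z": 0,"spin": 0},
    {"claw": 85,"x": -37.5,"y": -22,"z": 0,"spin": 0},
    {"claw": 85,"x": -37.5,"y": -22,"z": 0,"spin": 0},
    {"claw": 85,"x": -37.5,"y": -22,"z": 0,"spin": 0},
    {"claw": 85,"x": -37.5,"y": -22,"z": 0,"spin": 0}
  ]
}}

```text
time_s: 1.65
tool_pos: [0.4945, 0.2019, 0.2315]
ee_rot: [0.627, 3.078, 0.0]
contact_force: [0.4, 0.5, 0.7]
grip_width: 0.0854
finger_force: 0.0
```

Call:
{"op": "move_arm", "data": {
  "series": [
    {"claw": 85,"x": 0,"y": 0,"z": 0,"spin": -7.3},
    {"claw": 85,"x": 0,"y": 0,"z": 0,"spin": -7.4},
    {"claw": 85,"x": 0,"y": 0,"z": 25,"spin": 0},
    {"claw": 85,"x": 0,"y": 0,"z": 25,"spin": 0},
    {"claw": 85,"x": 0,"y": 0,"z": 0,"spin": 0}
  ]
}}

```text
time_s: 2.28
tool_pos: [0.4926, 0.2029, 0.1796]
ee_rot: [-0.228, -3.13, 0.001]
contact_force: [0.0, 0.6, 1.3]
grip_width: 0.085
finger_force: 0.0
```

```bash
python3 - <<'E'
from h import *
from scipy.spatial.transform import Rotation as Ro
s=env.observe(); R=Ro.from_rotvec(s["ee_rot"]).as_matrix(); print(s["time_s"],s["joint_positions"],s["tool_pos"],s["contact_force"],s["grip_width"]);print(R,"yaw_y",np.arctan2(R[1,1],R[0,1]))
print(1000*R.T@(np.array([.4931,.2015,.059])-s["tool_pos"]))
d=env.get_image("side"); cv2.imwrite("pics/a.png",cv2.resize(d["color"][110:230,200:360],None,fx=5,fy=5,interpolation=cv2.INTER_CUBIC))
E
```

```text
2.275 [ 0.145  -0.1014 -0.2022  1.4733  0.0001  0.2903] [0.4926 0.2029 0.1796] [0.0468 0.6059 1.2821] 0.08495508609318708
[[-0.9895  0.1448 -0.0032]
 [ 0.1448  0.9895 -0.0004]
 [ 0.0031 -0.0009 -1.    ]] yaw_y 1.4255127668278451
[ -1.1242  -1.2278 120.5849]
```

View pics/a.png

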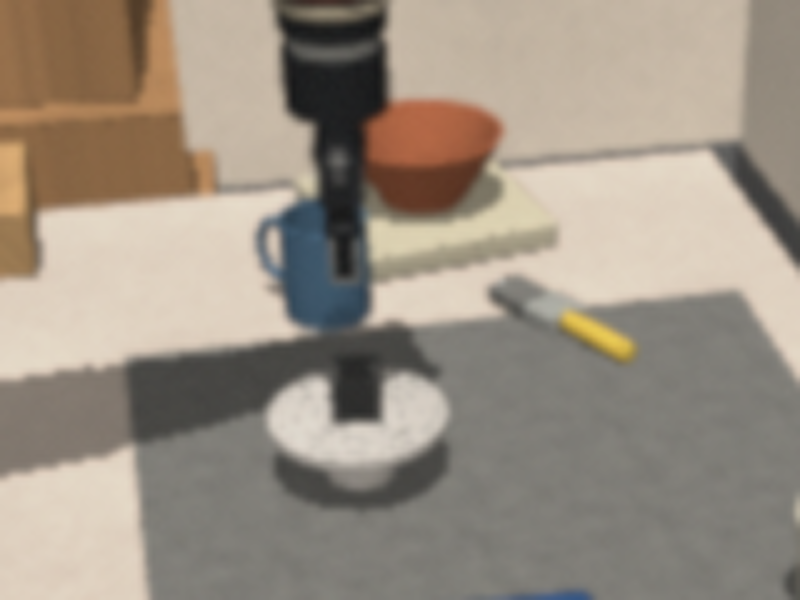

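The gripper is above the boss: the finger is at crop (344,270), the boss at (357,395). The offset matches the perspective. Going down and gripping.

Call:
{"op": "move_arm", "data": {
  "series": [
    {"claw": 85,"x": -1,"y": -1,"z": 30,"spin": 0},
    {"claw": 85,"x": 0,"y": 0,"z": 30,"spin": 0},
    {"claw": 85,"x": 0,"y": 0,"z": 30,"spin": 0},
    {"claw": 85,"x": 0,"y": 0,"z": 20,"spin": 0},
    {"claw": 85,"x": 0,"y": 0,"z": 9,"spin": 0}
  ]
}}

```text
time_s: 2.95
tool_pos: [0.4947, 0.202, 0.0622]
ee_rot: [-0.228, -3.133, -0.0]
contact_force: [-0.3, -0.4, 0.5]
grip_width: 0.0852
finger_force: 0.0
```

Call:
{"op": "move_arm", "data": {
  "series": [
    {"claw": 60,"x": 0,"y": 0,"z": 0,"spin": 0},
    {"claw": 46,"x": 0,"y": 0,"z": 0,"spin": 0},
    {"claw": 40,"x": 0,"y": 0,"z": 0,"spin": 0},
    {"claw": 30,"x": 0,"y": 0,"z": 0,"spin": 0},
    {"claw": 30,"x": 0,"y": 0,"z": 0,"spin": 0}
  ]
}}

```text
time_s: 3.58
tool_pos: [0.4954, 0.202, 0.0635]
ee_rot: [0.228, 3.131, 0.0]
contact_force: [-0.1, -0.7, 6.7]
grip_width: 0.0395
finger_force: 61.7
```

Call:
{"op": "move_arm", "data": {
  "series": [
    {"claw": 30,"x": 0,"y": 0,"z": 0,"spin": 0},
    {"claw": 30,"x": 0,"y": 0,"z": 0,"spin": 0},
    {"claw": 30,"x": 0,"y": 0,"z": 0,"spin": 0},
    {"claw": 30,"x": 0,"y": 0,"z": 0,"spin": 0},
    {"claw": 30,"x": 0,"y": 0,"z": 0,"spin": 0}
  ]
}}

```text
time_s: 4.2
tool_pos: [0.4955, 0.202, 0.0635]
ee_rot: [0.228, 3.131, 0.0]
contact_force: [-0.0, -0.7, 6.6]
grip_width: 0.039
finger_force: 61.7
```

Call:
{"op": "move_arm", "data": {
  "series": [
    {"claw": 30,"x": 0,"y": 0,"z": -2,"spin": 0},
    {"claw": 30,"x": 0,"y": 0,"z": -5,"spin": 0},
    {"claw": 30,"x": 0,"y": 0,"z": -13,"spin": 0},
    {"claw": 30,"x": 0,"y": 0,"z": -20,"spin": 0},
    {"claw": 30,"x": 0,"y": 0,"z": 0,"spin": 0}
  ],
  "grip_force": 80
}}

```text
time_s: 4.82
tool_pos: [0.4963, 0.2022, 0.1051]
ee_rot: [0.228, 3.129, 0.002]
contact_force: [-0.3, 0.4, -3.6]
grip_width: 0.0389
finger_force: 80.9
```

Call:
{"op": "move_arm", "data": {
  "series": [
    {"claw": 30,"x": 0,"y": 0,"z": -30,"spin": 0},
    {"claw": 30,"x": 0,"y": 0,"z": -40,"spin": 0},
    {"claw": 30,"x": 0,"y": 0,"z": -40,"spin": 0},
    {"claw": 30,"x": 0,"y": 0,"z": -35,"spin": 0},
    {"claw": 30,"x": 0,"y": 0,"z": 0,"spin": 0}
  ]
}}

```text
time_s: 5.45
tool_pos: [0.496, 0.2022, 0.2501]
ee_rot: [0.228, 3.128, 0.002]
contact_force: [-0.8, -0.0, -5.6]
grip_width: 0.0389
finger_force: 82.0
```

```bash
python3 - <<'E'
from h import *
from scipy.spatial.transform import Rotation as Ro
s=env.observe(); R=Ro.from_rotvec(s["ee_rot"]).as_matrix(); print(s["time_s"],s["joint_positions"],s["tool_pos"],s["contact_force"],s["ft_torque"],s["grip_width"]);print(R,"yaw_y",np.arctan2(R[1,1],R[0,1]))
print("to spindle",1000*R.T@(np.array([.4885,-.197,s["tool_pos"][2]])-s["tool_pos"]))
d=env.get_image("side"); cv2.imwrite("pics/b.png",cv2.resize(d["color"][90:210,200:360],None,fx=5,fy=5,interpolation=cv2.INTER_CUBIC))
E
```

```text
5.45 [ 0.1426 -0.0938 -0.0672  1.5924  0.0001  0.2879] [0.496  0.2022 0.2501] [-0.7534 -0.0243 -5.6459] [-0.033  -0.0196 -0.0161] 0.03893232937462646
[[-0.9895  0.1447  0.0049]
 [ 0.1447  0.9895  0.0008]
 [-0.0048  0.0015 -1.    ]] yaw_y 1.4255438953589983
to spindle [ -50.3443 -396.0667   -0.3402]
```

View pics/b.png

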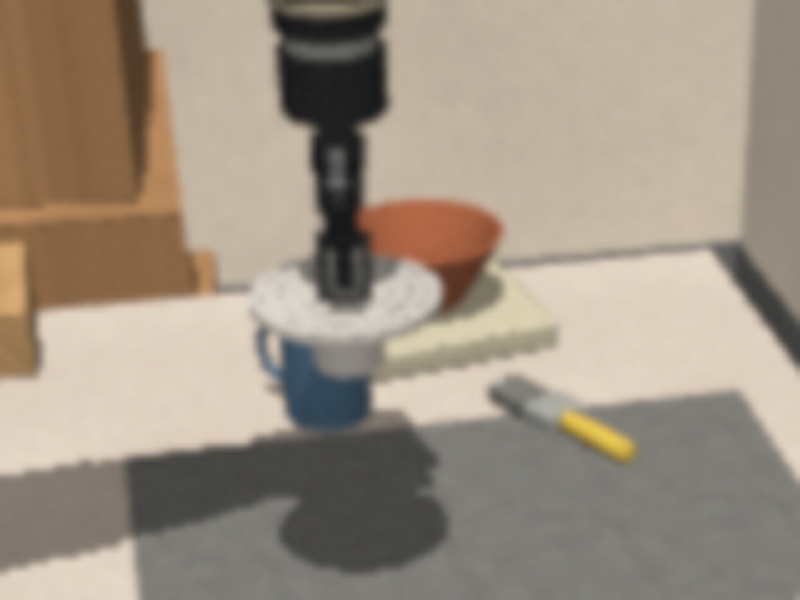

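The wheel head is held and hangs level under the gripper (disc at crop (347,298)). The mug and pot behind it are untouched. Carrying it over the spindle.

Call:
{"op": "move_arm", "data": {
  "series": [
    {"claw": 30,"x": -3,"y": -20,"z": 0,"spin": 0},
    {"claw": 30,"x": -4,"y": -30,"z": 0,"spin": 0},
    {"claw": 30,"x": -5,"y": -40,"z": 0,"spin": 0},
    {"claw": 30,"x": -5,"y": -40,"z": 0,"spin": 0},
    {"claw": 30,"x": -5,"y": -40,"z": 0,"spin": 0}
  ]
}}

```text
time_s: 6.12
tool_pos: [0.4908, 0.0296, 0.2449]
ee_rot: [-0.227, -3.131, -0.001]
contact_force: [0.4, 0.9, -3.8]
grip_width: 0.0394
finger_force: 81.8
```

Call:
{"op": "move_arm", "data": {
  "series": [
    {"claw": 30,"x": -5,"y": -40,"z": 0,"spin": 0},
    {"claw": 30,"x": -5,"y": -40,"z": 0,"spin": 0},
    {"claw": 30,"x": -5,"y": -40,"z": 0,"spin": 0},
    {"claw": 30,"x": -5,"y": -36,"z": 0,"spin": 0},
    {"claw": 30,"x": -4,"y": -30,"z": 0,"spin": 0}
  ]
}}

```text
time_s: 6.75
tool_pos: [0.4877, -0.158, 0.2448]
ee_rot: [-0.229, -3.131, -0.002]
contact_force: [-0.1, -0.2, -4.2]
grip_width: 0.0391
finger_force: 81.9
```

Call:
{"op": "move_arm", "data": {
  "series": [
    {"claw": 30,"x": -4,"y": -25,"z": 0,"spin": 0},
    {"claw": 30,"x": -2,"y": -15,"z": 0,"spin": 0},
    {"claw": 30,"x": 0,"y": 0,"z": 0,"spin": 6},
    {"claw": 30,"x": 0,"y": 0,"z": 0,"spin": 6},
    {"claw": 30,"x": 0,"y": 0,"z": 0,"spin": 0}
  ]
}}

```text
time_s: 7.38
tool_pos: [0.4885, -0.1968, 0.2462]
ee_rot: [-0.552, -3.091, -0.001]
contact_force: [0.5, 0.4, -3.8]
grip_width: 0.0386
finger_force: 81.9
```

```bash
cat > st.py <<'E'
from h import *
from scipy.spatial.transform import Rotation as Ro
s=env.observe(); R=Ro.from_rotvec(s["ee_rot"]).as_matrix(); print(s["time_s"],s["joint_positions"],s["tool_pos"],s["contact_force"],s["ft_torque"],s["grip_width"]);print(R,"yaw_y",np.arctan2(R[1,1],R[0,1]))
E
python3 - <<'E'
from st import *
print("to spindle",1000*R.T@(np.array([.4905,-.197,s["tool_pos"][2]])-s["tool_pos"]))
zt=s["tool_pos"][2]-.0635
T=env.get_image("top");S=env.get_image("side")
z=lambda d,x,y:cv2.resize(d["color"][y:y+100,x:x+100],(395,395),interpolation=cv2.INTER_CUBIC)
im=np.hstack([z(T,330,180),z(S,240,140)]); cv2.imwrite("pics/c.png",np.clip(im*1.3,0,255).astype(np.uint8))
p=s["tool_pos"]
print("expect disc c (top,side) for head at TCP-2mm x:",proj(T,(p[0]-.002,p[1],zt+.056)),proj(S,(p[0]-.002,p[1],zt+.056)))
C=T["color"].astype(int); D=S["color"].astype(int)
for d,im,b in((T,C,(345,420,195,280)),(S,D,(255,325,175,240))):
    m=np.zeros(im.shape[:2],bool); m[b[2]:b[3],b[0]:b[1]]=1
    c=big(m&(im.min(2)>(90 if d is T else 110))); e=cv2.fitEllipse(cv2.convexHull(c)); print(e,onz(d,*e[0],zt+.056 if d is T else zt+.052))
E
```

```text
7.375 [-0.6318 -0.1139 -0.0929  1.5933  0.0002 -0.2782] [ 0.4885 -0.1968  0.2462] [ 0.5311  0.3965 -3.7761] [-0.026  -0.0513  0.0099] 0.038649935259566816
[[-0.9381  0.3463 -0.0011]
 [ 0.3463  0.9381  0.0011]
 [ 0.0014  0.0007 -1.    ]] yaw_y 1.2171992811827124
to spindle [-1.9482  0.5404 -0.0024]
expect disc c (top,side) for head at TCP-2mm x: [383.52   238.8933] [285.9284 208.5569]
((381.46807861328125, 221.16419982910156), (14.468974113464355, 30.227954864501953), 83.89482879638672) [ 0.5362 -0.1914  0.2387]
((299.4645690917969, 204.1771697998047), (60.799251556396484, 115.0782241821289), 109.89803314208984) [ 0.529  -0.1776  0.2347]
```

View pics/c.png

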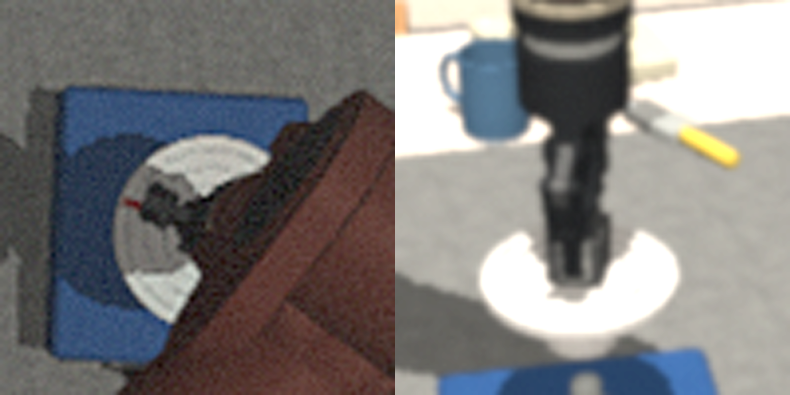

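The wheel head is above the spindle. In the side view the disc spans crop 480–680, the hub is at 578, and the spindle tip at 587 is slightly to its right. I'll get the edges more exactly.

```bash
python3 - <<'E'
from st import *
T=env.get_image("top");S=env.get_image("side");p=s["tool_pos"];zt=p[2]-.0635
C=T["color"].astype(int);D=S["color"].astype(int)
def edges(d,im,cond,b):
    m=np.zeros(im.shape[:2],bool); m[b[2]:b[3],b[0]:b[1]]=1; return cv2.boundingRect(big(m&cond))
print("side disc", edges(S,D,D.min(2)>125,(255,318,196,230)))
for v in(208,210,212,214,216): print(v,D[v,256:268].min(1).tolist(),D[v,304:318].min(1).tolist())
print("hub/tip rows")
for v in(226,227,228,234,235,236,237,238): print(v,D[v,276:302].min(1).tolist())
a=np.linspace(0,2*np.pi,721)
def rim(d,x,y):
    q=np.array([proj(d,(x+.07*np.cos(t),y+.07*np.sin(t),zz)) for t in a for zz in(zt+.046,zt+.056)]); return q.min(0),q.max(0)
print("rim side head@TCP",rim(S,p[0],p[1])); print("rim top",rim(T,p[0],p[1]))
print("top left edge rows"); 
for v in(228,232,236,240): print(v,C[v,352:370].tolist()[::1] and C[v,352:370,2].tolist())
for u in(374,378,382,386): print(u,C[206:222,u,2].tolist())
# top rim points, ray to plane, circle fit of known radius
m=np.zeros(C.shape[:2],bool); m[205:270,350:402]=1
E
```

```text
7.475 [-0.6319 -0.1141 -0.0924  1.5934  0.0001 -0.28  ] [ 0.4886 -0.197   0.2466] [-0.1422 -0.7007 -4.6101] [ 0.063  -0.0438 -0.0191] 0.039107581524042465
[[-0.9387  0.3447 -0.0007]
 [ 0.3447  0.9387  0.0007]
 [ 0.0009  0.0004 -1.    ]] yaw_y 1.218901662933774
side disc (255, 196, 63, 34)
208 [128, 129, 130, 133, 139, 161, 195, 214, 211, 205, 213, 219] [209, 212, 210, 205, 201, 206, 203, 179, 144, 131, 129, 130, 132, 133]
210 [128, 128, 127, 128, 138, 169, 209, 219, 218, 215, 219, 221] [211, 214, 211, 203, 198, 208, 204, 180, 145, 130, 128, 128, 130, 129]
212 [129, 127, 126, 125, 132, 159, 197, 217, 217, 210, 214, 220] [213, 211, 207, 206, 211, 209, 189, 153, 133, 129, 127, 127, 127, 127]
214 [108, 112, 116, 122, 125, 136, 168, 202, 216, 211, 202, 209] [203, 197, 200, 208, 205, 185, 153, 131, 130, 129, 130, 131, 132, 133]
216 [75, 76, 79, 83, 88, 99, 123, 155, 191, 213, 218, 214] [201, 207, 207, 193, 166, 137, 128, 130, 131, 131, 131, 132, 132, 129]
hub/tip rows
226 [83, 94, 110, 127, 134, 137, 140, 142, 142, 144, 146, 145, 144, 141, 140, 139, 139, 131, 120, 106, 87, 78, 75, 75, 78, 
[... 893 characters left out ...]

rim top (array([358.3182, 213.216 ]), array([408.4241, 263.3042]))
top left edge rows
228 [23, 34, 37, 32, 35, 25, 33, 28, 26, 82, 94, 94, 90, 89, 72, 44, 26, 30]
232 [35, 33, 33, 23, 27, 32, 29, 54, 90, 90, 84, 77, 77, 53, 34, 32, 44, 36]
236 [22, 32, 38, 34, 35, 27, 49, 90, 102, 92, 81, 85, 94, 87, 71, 68, 62, 36]
240 [30, 30, 23, 29, 21, 32, 54, 83, 90, 93, 85, 85, 90, 91, 76, 87, 88, 97]
374 [47, 51, 44, 46, 42, 49, 44, 44, 35, 52, 114, 153, 150, 139, 134, 144]
378 [50, 43, 46, 46, 42, 42, 42, 35, 63, 124, 151, 136, 127, 148, 146, 143]
382 [50, 49, 43, 38, 43, 50, 36, 28, 109, 156, 153, 135, 133, 146, 149, 140]
386 [48, 46, 41, 42, 43, 44, 35, 33, 113, 155, 152, 131, 131, 148, 148, 144]
```

Call:
{"op": "move_arm", "data": {
  "series": [
    {"claw": 30,"x": -1.4,"y": 0.5,"z": 8,"spin": 0},
    {"claw": 30,"x": 0,"y": 0,"z": 8,"spin": 0},
    {"claw": 30,"x": 0,"y": 0,"z": 8,"spin": 0},
    {"claw": 30,"x": 0,"y": 0,"z": 6,"spin": 0},
    {"claw": 30,"x": 0,"y": 0,"z": 2,"spin": 0}
  ]
}}

```text
time_s: 8.2
tool_pos: [0.49, -0.1973, 0.2147]
ee_rot: [-0.554, -3.092, -0.001]
contact_force: [0.1, -0.2, -3.9]
grip_width: 0.0389
finger_force: 82.0
```

Call:
{"op": "move_arm", "data": {
  "series": [
    {"claw": 30,"x": 0,"y": 0,"z": 2,"spin": 0},
    {"claw": 30,"x": 0,"y": 0,"z": 2,"spin": 0},
    {"claw": 30,"x": 0,"y": 0,"z": 2,"spin": 0},
    {"claw": 30,"x": 0,"y": 0,"z": 2,"spin": 0},
    {"claw": 30,"x": 0,"y": 0,"z": 0,"spin": 0}
  ]
}}

```text
time_s: 8.82
tool_pos: [0.4902, -0.1973, 0.2071]
ee_rot: [-0.554, -3.092, -0.0]
contact_force: [0.0, -0.2, -5.3]
grip_width: 0.0387
finger_force: 82.0
```

Call:
{"op": "move_arm", "data": {
  "series": [
    {"claw": 30,"x": 0,"y": 0,"z": 2,"spin": 0},
    {"claw": 30,"x": 0,"y": 0,"z": 2,"spin": 0},
    {"claw": 30,"x": 0,"y": 0,"z": 2,"spin": 0},
    {"claw": 30,"x": 0,"y": 0,"z": 2,"spin": 0},
    {"claw": 30,"x": 0,"y": 0,"z": 0,"spin": 0}
  ]
}}

```text
time_s: 9.45
tool_pos: [0.4901, -0.1973, 0.1991]
ee_rot: [-0.554, -3.092, -0.0]
contact_force: [0.2, 0.0, -4.4]
grip_width: 0.0388
finger_force: 82.0
```

Call:
{"op": "move_arm", "data": {
  "series": [
    {"claw": 30,"x": 0,"y": 0,"z": 2,"spin": 0},
    {"claw": 30,"x": 0,"y": 0,"z": 2,"spin": 0},
    {"claw": 30,"x": 0,"y": 0,"z": 1,"spin": 0},
    {"claw": 30,"x": 0,"y": 0,"z": 0,"spin": 0},
    {"claw": 30,"x": 0,"y": 0,"z": 0,"spin": 0}
  ]
}}

```text
time_s: 10.07
tool_pos: [0.4902, -0.1974, 0.1943]
ee_rot: [0.554, 3.092, 0.0]
contact_force: [-0.3, 0.4, -3.7]
grip_width: 0.0389
finger_force: 82.0
```

Call:
{"op": "move_arm", "data": {
  "series": [
    {"claw": 30,"x": 0,"y": 0,"z": 1,"spin": 0},
    {"claw": 30,"x": 0,"y": 0,"z": 1,"spin": 0},
    {"claw": 30,"x": 0,"y": 0,"z": 1,"spin": 0},
    {"claw": 30,"x": 0,"y": 0,"z": 0.5,"spin": 0},
    {"claw": 30,"x": 0,"y": 0,"z": 0,"spin": 0}
  ]
}}

```text
time_s: 10.7
tool_pos: [0.4902, -0.1974, 0.1907]
ee_rot: [-0.554, -3.092, -0.0]
contact_force: [-0.1, -0.0, -4.7]
grip_width: 0.0389
finger_force: 82.0
```

Call:
{"op": "move_arm", "data": {
  "series": [
    {"claw": 30,"x": 0,"y": 0,"z": 0.5,"spin": 0},
    {"claw": 30,"x": 0,"y": 0,"z": 0.5,"spin": 0},
    {"claw": 30,"x": 0,"y": 0,"z": 0.5,"spin": 0},
    {"claw": 30,"x": 0,"y": 0,"z": 0,"spin": 0},
    {"claw": 30,"x": 0,"y": 0,"z": 0,"spin": 0}
  ]
}}

```text
time_s: 11.32
tool_pos: [0.4904, -0.1975, 0.1896]
ee_rot: [0.554, 3.092, -0.0]
contact_force: [-1.0, -0.2, 2.4]
grip_width: 0.0391
finger_force: 82.8
```

Contact at the top of the key with about 7 N. Turning towards the key in small steps.

Call:
{"op": "move_arm", "data": {
  "series": [
    {"claw": 30,"x": 0,"y": 0,"z": 0.3,"spin": 1},
    {"claw": 30,"x": 0,"y": 0,"z": 0,"spin": 1},
    {"claw": 30,"x": 0,"y": 0,"z": 0,"spin": 1},
    {"claw": 30,"x": 0,"y": 0,"z": 0,"spin": 1},
    {"claw": 30,"x": 0,"y": 0,"z": 0,"spin": 0}
  ]
}}

```text
time_s: 11.95
tool_pos: [0.4902, -0.1974, 0.1887]
ee_rot: [-0.662, -3.071, -0.0]
contact_force: [3.1, -1.6, -4.8]
grip_width: 0.0391
finger_force: 82.0
```

Call:
{"op": "move_arm", "data": {
  "series": [
    {"claw": 30,"x": 0,"y": 0,"z": 0,"spin": 1},
    {"claw": 30,"x": 0,"y": 0,"z": 0,"spin": 1},
    {"claw": 30,"x": 0,"y": 0,"z": 0,"spin": 1},
    {"claw": 30,"x": 0,"y": 0,"z": 0,"spin": 0},
    {"claw": 30,"x": 0,"y": 0,"z": 0,"spin": 0}
  ]
}}

```text
time_s: 12.58
tool_pos: [0.49, -0.1973, 0.1889]
ee_rot: [-0.742, -3.052, -0.0]
contact_force: [-1.1, 0.1, -5.3]
grip_width: 0.0388
finger_force: 82.1
```

```bash
python3 st.py
```

```text
12.575 [-0.6306 -0.1191 -0.2017  1.4886 -0.0001 -0.1539] [ 0.49   -0.1973  0.1889] [-1.0652  0.0927 -5.3048] [-0.0158 -0.1304  0.0111] 0.03882320377213119
[[-0.8885  0.4588 -0.0004]
 [ 0.4588  0.8885  0.0002]
 [ 0.0005 -0.0001 -1.    ]] yaw_y 1.094113602020645
```

The load vanished and the hub sits about 0.8 mm lower, so the keyway looks engaged. Easing down carefully.

Call:
{"op": "move_arm", "data": {
  "series": [
    {"claw": 30,"x": 0,"y": 0,"z": 0.5,"spin": 0},
    {"claw": 30,"x": 0,"y": 0,"z": 0.5,"spin": 0},
    {"claw": 30,"x": 0,"y": 0,"z": 0.5,"spin": 0},
    {"claw": 30,"x": 0,"y": 0,"z": 0,"spin": 0},
    {"claw": 30,"x": 0,"y": 0,"z": 0,"spin": 0}
  ]
}}

```text
time_s: 13.2
tool_pos: [0.4902, -0.1974, 0.1875]
ee_rot: [0.742, 3.053, 0.0]
contact_force: [0.0, 0.3, -3.6]
grip_width: 0.0387
finger_force: 82.1
```

```bash
python3 st.py
```

```text
13.2 [-0.6306 -0.1191 -0.2043  1.4856  0.0001 -0.1538] [ 0.4902 -0.1974  0.1875] [ 0.0491  0.2886 -3.6167] [ 0.0267 -0.0396 -0.0532] 0.038685913335501365
[[-0.8885  0.459   0.    ]
 [ 0.459   0.8885  0.0001]
 [-0.      0.0001 -1.    ]] yaw_y 1.0939604117188213
```

Call:
{"op": "move_arm", "data": {
  "series": [
    {"claw": 30,"x": 0,"y": 0,"z": 1,"spin": 0},
    {"claw": 30,"x": 0,"y": 0,"z": 1,"spin": 0},
    {"claw": 30,"x": 0,"y": 0,"z": 1,"spin": 0},
    {"claw": 30,"x": 0,"y": 0,"z": 1,"spin": 0},
    {"claw": 30,"x": 0,"y": 0,"z": 0,"spin": 0}
  ]
}}

```text
time_s: 13.82
tool_pos: [0.4902, -0.1974, 0.1834]
ee_rot: [-0.742, -3.053, -0.0]
contact_force: [0.0, -0.2, -4.6]
grip_width: 0.0392
finger_force: 82.1
```

Call:
{"op": "move_arm", "data": {
  "series": [
    {"claw": 30,"x": 0,"y": 0,"z": 1.5,"spin": 0},
    {"claw": 30,"x": 0,"y": 0,"z": 1.5,"spin": 0},
    {"claw": 30,"x": 0,"y": 0,"z": 1.5,"spin": 0},
    {"claw": 30,"x": 0,"y": 0,"z": 1,"spin": 0},
    {"claw": 30,"x": 0,"y": 0,"z": 0,"spin": 0}
  ]
}}

```text
time_s: 14.45
tool_pos: [0.4902, -0.1974, 0.1779]
ee_rot: [-0.742, -3.053, -0.0]
contact_force: [-0.5, 0.3, -3.9]
grip_width: 0.0391
finger_force: 82.1
```

Call:
{"op": "move_arm", "data": {
  "series": [
    {"claw": 30,"x": 0,"y": 0,"z": 1.5,"spin": 0},
    {"claw": 30,"x": 0,"y": 0,"z": 1.5,"spin": 0},
    {"claw": 30,"x": 0,"y": 0,"z": 1.5,"spin": 0},
    {"claw": 30,"x": 0,"y": 0,"z": 1,"spin": 0},
    {"claw": 30,"x": 0,"y": 0,"z": 0,"spin": 0}
  ]
}}

```text
time_s: 15.08
tool_pos: [0.4902, -0.1974, 0.1724]
ee_rot: [-0.742, -3.053, -0.0]
contact_force: [0.3, -0.3, -4.2]
grip_width: 0.039
finger_force: 82.1
```

Call:
{"op": "move_arm", "data": {
  "series": [
    {"claw": 30,"x": 0,"y": 0,"z": 1,"spin": 0},
    {"claw": 30,"x": 0,"y": 0,"z": 1,"spin": 0},
    {"claw": 30,"x": 0,"y": 0,"z": 1,"spin": 0},
    {"claw": 30,"x": 0,"y": 0,"z": 0.7,"spin": 0},
    {"claw": 30,"x": 0,"y": 0,"z": 0,"spin": 0}
  ]
}}

```text
time_s: 15.7
tool_pos: [0.4902, -0.1974, 0.1687]
ee_rot: [0.742, 3.053, 0.0]
contact_force: [-0.7, 0.3, -4.2]
grip_width: 0.0388
finger_force: 82.1
```

Call:
{"op": "move_arm", "data": {
  "series": [
    {"claw": 30,"x": 0,"y": 0,"z": 0.4,"spin": 0},
    {"claw": 30,"x": 0,"y": 0,"z": 0.4,"spin": 0},
    {"claw": 30,"x": 0,"y": 0,"z": 0.4,"spin": 0},
    {"claw": 30,"x": 0,"y": 0,"z": 0,"spin": 0},
    {"claw": 30,"x": 0,"y": 0,"z": 0,"spin": 0}
  ]
}}

```text
time_s: 16.32
tool_pos: [0.4903, -0.1975, 0.1686]
ee_rot: [0.742, 3.052, -0.0]
contact_force: [-3.1, 2.5, 5.7]
grip_width: 0.0388
finger_force: 83.4
```

Call:
{"op": "move_arm", "data": {
  "series": [
    {"claw": 30,"x": 0.5,"y": 0.1,"z": 0,"spin": 0},
    {"claw": 30,"x": 0,"y": 0,"z": 0,"spin": 0},
    {"claw": 30,"x": 0,"y": 0,"z": 0.5,"spin": 0},
    {"claw": 30,"x": 0,"y": 0,"z": 0,"spin": 0},
    {"claw": 30,"x": 0,"y": 0,"z": 0,"spin": 0}
  ]
}}

```text
time_s: 16.95
tool_pos: [0.4903, -0.1974, 0.1686]
ee_rot: [0.741, 3.051, -0.001]
contact_force: [-3.5, 1.6, 8.7]
grip_width: 0.0392
finger_force: 84.0
```

```bash
python3 st.py
```

```text
16.95 [-0.6305 -0.1204 -0.2398  1.4494  0.     -0.1537] [ 0.4903 -0.1974  0.1686] [-3.4512  1.5828  8.7015] [ 0.4733  0.7041 -0.0236] 0.03920374349252246
[[-0.8885  0.459   0.0016]
 [ 0.459   0.8885 -0.0011]
 [-0.002  -0.0003 -1.    ]] yaw_y 1.0939764333905715
```

Firm stop, about 21.4 mm below the key-top contact, under light load. Easing off the pressure and letting go.

Call:
{"op": "move_arm", "data": {
  "series": [
    {"claw": 30,"x": 0,"y": 0,"z": -1,"spin": 0},
    {"claw": 30,"x": 0,"y": 0,"z": 0,"spin": 0},
    {"claw": 41,"x": 0,"y": 0,"z": 0,"spin": 0},
    {"claw": 45,"x": 0,"y": 0,"z": 0,"spin": 0},
    {"claw": 50,"x": 0,"y": 0,"z": 0,"spin": 0}
  ],
  "grip_force": 30
}}

```text
time_s: 17.58
tool_pos: [0.4897, -0.197, 0.1678]
ee_rot: [-0.742, -3.052, -0.0]
contact_force: [0.5, -0.4, 0.8]
grip_width: 0.05
finger_force: 0.0
```

```bash
python3 - <<'E'
from st import *
d=env.get_image("side"); cv2.imwrite("pics/d.png",cv2.resize(d["color"][160:280,210:370],None,fx=5,fy=5,interpolation=cv2.INTER_CUBIC))
E
```

```text
17.575 [-0.6306 -0.1191 -0.24    1.4504  0.0001 -0.1537] [ 0.4897 -0.197   0.1678] [ 0.484  -0.3995  0.8185] [0.0004 0.0318 0.0295] 0.049950130664538656
[[-0.8884  0.459  -0.0003]
 [ 0.459   0.8884  0.0004]
 [ 0.0004  0.0002 -1.    ]] yaw_y 1.0939302463338447
```

View pics/d.png

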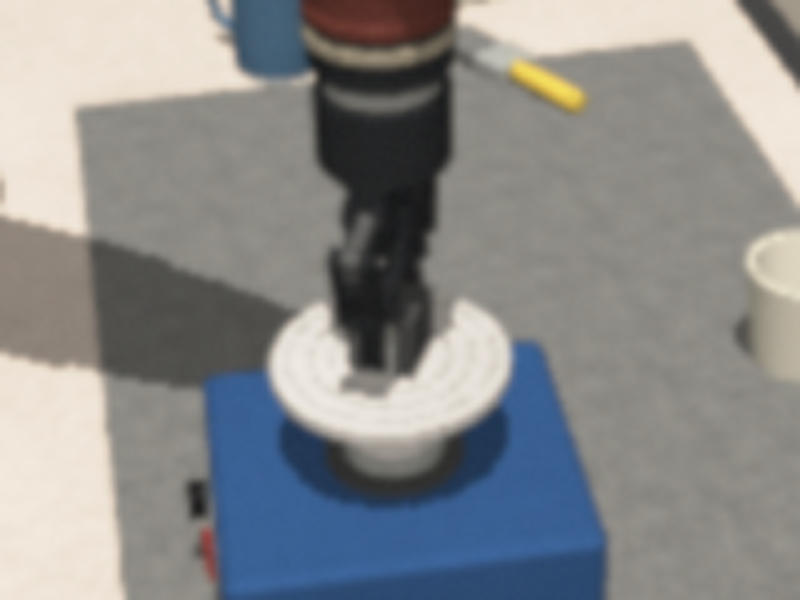

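It is seated level: the disc is centred at crop (390,365) and the hub bottom is on the shoulder at (395,475). The fingers are open, so I'll withdraw straight up.

Call:
{"op": "move_arm", "data": {
  "series": [
    {"claw": 65,"x": 0,"y": 0,"z": 0,"spin": 0},
    {"claw": 75,"x": 0,"y": 0,"z": 0,"spin": 0},
    {"claw": 75,"x": 0,"y": 0,"z": -10,"spin": 0},
    {"claw": 75,"x": 0,"y": 0,"z": -20,"spin": 0},
    {"claw": 75,"x": 0,"y": 0,"z": -30,"spin": 0}
  ]
}}

```text
time_s: 18.25
tool_pos: [0.4897, -0.197, 0.2296]
ee_rot: [-0.742, -3.053, -0.0]
contact_force: [-0.1, -0.6, 0.6]
grip_width: 0.075
finger_force: 0.0
```

Call:
{"op": "move_arm", "data": {
  "series": [
    {"claw": 75,"x": 0,"y": 0,"z": -30,"spin": 0},
    {"claw": 75,"x": 30,"y": 0,"z": -20,"spin": 0},
    {"claw": 75,"x": 40,"y": 0,"z": 0,"spin": 0},
    {"claw": 75,"x": 20,"y": 0,"z": 0,"spin": 0},
    {"claw": 75,"x": 0,"y": 0,"z": 0,"spin": 0}
  ]
}}

```text
time_s: 18.88
tool_pos: [0.4097, -0.1557, 0.2801]
ee_rot: [0.742, 3.05, -0.002]
contact_force: [0.5, -0.1, -0.4]
grip_width: 0.0754
finger_force: 0.0
```

```bash
python3 - <<'E'
from st import *
d=env.get_image("side");t=env.get_image("top")
z=lambda d,x,y,n:cv2.resize(d["color"][y:y+n,x:x+n],(395,395),interpolation=cv2.INTER_CUBIC)
cv2.imwrite("pics/e.png",np.hstack([z(d,240,185,100),z(t,320,180,100)]))
print("expected side rim for seated:",proj(d,(.4892,-.197,.161)),"hub base",proj(d,(.4892,-.197,.105)), "boss top",proj(d,(.4892,-.197,.201)),proj(t,(.4892,-.197,.201)))
D=d["color"].astype(int);m=np.zeros(D.shape[:2],bool);m[195:262,255:325]=1
c=big(m&(D.min(2)>150));e=cv2.fitEllipse(cv2.convexHull(c));print(e,cv2.boundingRect(c))
a=np.linspace(0,6.28,400)
q=np.array([proj(d,(.4892+.07*np.cos(k),-.197+.07*np.sin(k),.161)) for k in a],np.float32);print("model disc",cv2.fitEllipse(q))
E
```

```text
18.875 [-0.6634 -0.3751 -0.2532  1.6897  0.0001 -0.1864] [ 0.4097 -0.1557  0.2801] [ 0.4685 -0.0719 -0.3692] [ 0.0006 -0.0159 -0.01  ] 0.07544317079873064
[[-0.8884  0.4591  0.0024]
 [ 0.4591  0.8884 -0.0017]
 [-0.003  -0.0004 -1.    ]] yaw_y 1.0938074932468216
expected side rim for seated: [287.7553 230.7711] hub base [288.3332 245.8352] boss top [287.323  219.5042] [381.3843 237.6949]
((287.6556396484375, 232.12159729003906), (31.659372329711914, 47.96883010864258), 86.23933410644531) (264, 218, 48, 31)
model disc ((287.666259765625, 231.53469848632812), (29.200916290283203, 48.534339904785156), 87.29605102539062)
```

View pics/e.png

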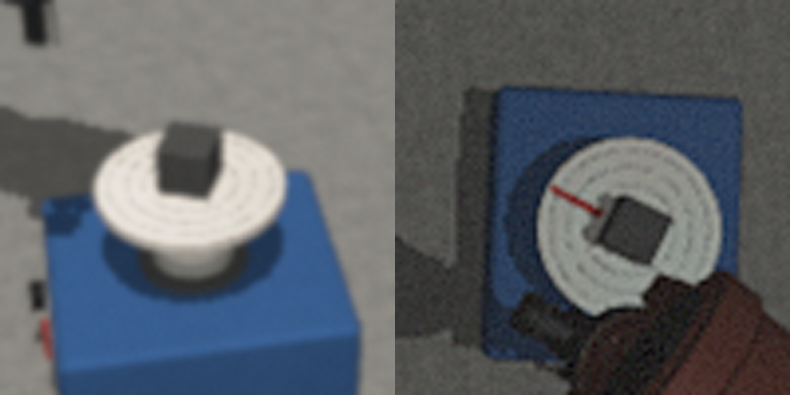

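The measured disc position agrees with the fully seated one (287.7,232.1 against 287.7,231.5). It sits level with the red line over the key's side, and the gripper is clear.

```bash
python3 -c "
from rig import env
print(env.hand_in())"
```

```text
the job is handed in; nothing more can be done
None
```

The wheel head is on the spindle with its keyway over the key, seated level on the shoulder and released with only light pressing, and the job was handed in after about 19 s; the hand-in gave no verdict.

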